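# Shut the red stopcock under the sliding cover of the lapping oil box

### The job

The lapping run is over, so shut off its oil: push the stopcock box's cover plate by its brass ridge straight back to the back stop, letting it slide on its ledges without lifting it, and then push the red stopcock handle clockwise round to its shut stop. Leave the black handle as it is, and do not disturb the parts lying around the box. Finish with the cover still slid back and the hand clear.

Things in the scene. Friction and masses are not known exactly. Their poses are not given: they have to be found in the camera images.
- box: Green stopcock box fixed to the bench, 280 (x) by 300 (y) by 67 mm high; yaw varies. Origin: centre of its underside; x points away from the robot to the back stop, y left, z up. Front half: an open well; rear half: a flat deck. Deck, front wall and side ledges are 55 mm above the bench; guide strips at both sides (y beyond 141 mm) and the back stop (face at x +130 mm) rise to 67 mm.
- well (a point): Centre of the well's mouth, 55 mm above the bench, at x -66 mm in the box's frame. The well is 123 (x) by 260 (y) mm inside, floor 8 mm above the bench. Two stopcocks stand in it side by side, axes at y -75 and y +45 mm in the box's frame; which is where varies. The cover hides them at the start.
- cover: Loose stainless plate on the ledges, 133 (x) by 279 (y) by 5 mm, about 0.3 kg, 2 mm play to each guide strip. Origin: centre of its underside, axes as the box. At the start it covers the well (origin at x -68 to -48 mm in the box's frame, so up to 20 mm ajar); at the back stop its origin is at x +63 mm and the whole well is open. About 3 N slides it.
- ridge (a point): Centre of the brass ridge standing on the middle of the cover plate: 8 (x) by 90 (y) mm, 22 mm high above the plate's top face (which is 60 mm above the bench); the point is 71 mm above the bench, its top at 82 mm.
- red_pivot (a point): Point on the vertical turning axis of the red-handled stopcock, at handle height, 40 mm above the bench, at x -30 mm in the box's frame; hidden by the cover at the start.
- red_grip (a point): Centre of the red sleeve on the handle to be shut: the handle reaches 67 mm horizontally from its pivot, and the sleeve takes its outer 36 mm, 14 mm wide and 14 mm high (33 to 47 mm above the bench); this point is 49 mm from the pivot. Fingertips have 25 mm of free depth beneath it down to the well floor.
- red_handle (a joint): Angle of the red handle, rad. 0: open, pointing to the box's front (-x of the box). It turns clockwise seen from above to 1.571: shut, at its stop, pointing along +y of the box (left). Starts between 0 and 0.35. Stiff: about 2 N at the sleeve turns it, and it stays where it is left.
- black_grip (a point): Centre of the black sleeve of the other handle, same shape and motion as the red one, also starting open; to be left alone.
- hook1: Rests on the bench, not part of the job; leave it where it is. Nickel finger hook lying flat, about 50 by 30 mm, 8 mm high. Origin: underneath its middle.
- hook2: Rests on the bench, not part of the job; leave it where it is. A second finger hook, like the first.
- spring_housing: Rests on the bench, not part of the job; leave it where it is. Stainless spring housing, upright flanged tube 38 mm across the foot, 52 mm high. Origin: centre of its underside.
- bell_flare: Rests on the bench, not part of the job; leave it where it is. Brass bell flare offcut standing on its wide rim, 88 mm across, 62 mm high. Origin: centre of its underside.
- paste_jar: Rests on the bench, not part of the job; leave it where it is. Small jar of lapping paste, 54 mm across, 48 mm high. Origin: centre of its underside.
- scribe: Rests on the bench, not part of the job; leave it where it is. Blued steel scribe, lying in front of the box, about 125 mm long, 10 mm thick. Origin: underneath its middle, x along it.
- piston: Rests on the bench, not part of the job; leave it where it is. Nickel valve piston standing upright, 20 mm across, 60 mm high. Origin: centre of its underside.

How it is judged:
By the outcome, as a careful person would: the job done as asked, in the order asked, and still so for the second after the job is handed in, with the robot touching nothing.
It also fails if it takes over 51 s, if anything falls off the work surface, if the arm or the gripper's body presses on something with over 40 N, if the wrist force passes 120 N, or if a joint passes its speed limit or range.

### The arm

A 6-joint arm with a two-finger parallel gripper is mounted at the origin on the work surface. World frame = base frame: x ahead of the robot, y to its left, z up, the work surface at z = 0. Lengths are in m, angles in rad, forces in N, time in s.
With the tool pointing down it reaches from about 0.375 to 0.9 m from the base axis. Payload 3.1 kg.
Tool frame: the origin (TCP) lies on the centre line of the jaws, within the pads' length; the fingertips stand 19 mm ahead of it and the grasp point (between the pads) is the TCP; z points along the fingers, y is the direction in which the jaws open and shut (so a half turn about z gives the same grasp; the last joint's range is limited). The gripper opens to 87 mm and grips with 3 to 60 N. Pads are 19 mm wide; open, the fingers measure 117 mm over their backs; the gripper's body (75 mm by 190 mm) begins 51 mm behind the grasp point.
Start: joints at [-1.413, 0.527, 1.433, -0, 1.181, -0.178], TCP at [0.207, -0.59, 0.242] pointing down, gripper open.
Joint ranges: [-3.08, 3.08], [-0.75, 2.2], [0.22, 2.44], [-1.43, 4.57], [0, 2.65], [-2.85, 2.85]. Speed limits (rad/s): [2.79, 2.79, 3.14, 3.14, 3.14, 3.14].

### API

Orientations are given as a 3x3 rotation matrix whose columns are the frame's x, y, z axes.
In Python, from rig import env gives the robot as it stands.
- The arm moves only by the tool step_arm, never from a script. Its arguments are lists of equal length, an entry for each row: "travel": the shift along the tool's x, y, z in m, a list of three; "twist": the turn about the tool's z in rad; "jaw": the gripper command: -1 is shut, 1 is fully open, values between are in proportion. A call has exactly 10 rows; each row is the pose to reach, as a shift and turn from the pose commanded when the call began, along the tool's axes at that moment; what a row does not reach only later rows make up. A row lasts 1/8 s, in which the tool goes at most 62.5 mm and 10.7 degrees, less where a joint would pass 70% of its speed; a pose out of reach is approached as far as the arm can. A call with a gripper value outside its range is refused whole. The fingers move at their own pace and stop on an object; "grip_force" is the grip in N (left out, the last holds). Time passes only in rows, so rows that repeat a pose let the fingers close, or fill a call up. It gives the time, the measured TCP pose, the force and the opening at its end, in the units of the state.
- env.get_state(): the state, without advancing time (a new reading comes with each control period).
- env.read_camera(name): name is "side" or "top"; returns the picture (420x560x3 uint8, red, green, blue); there is no depth.
- env.camera_model(name): a dict with "fovy" (degrees; the focal length in pixels is half the picture's height over the tangent of half this angle, whatever the lens; pixels are square), "cx", "cy" (the principal point, pixels), "rvec" (rotation vector, rad) and "tvec" (3), from world to camera coordinates, as OpenCV has them. Camera axes: x right, y down, z forward; pixel columns grow to the right and rows downward; lengths in m; the calibration is good to about 2 mm. A picture is of the moment at which its call begins. camera_model takes no time and is no camera call.
- env.hand_in(): hands the job in, once; it reports no verdict.
The state is a dict: "t": time; "joints": joint angles; "joint_velocities": joint speeds; "joint_torque": joint torques, N m; "tool_pos": TCP position; "tcp_rot": TCP orientation; "ft_force": force on the tool from outside, world axes, zero at the start; "torque": the same for the moment, N m; "width": finger opening in m.
Only numpy, scipy, OpenCV 4.12 (cv2) and the standard library are available. Lean on these libraries where they do the work, as an engineer would, in place of code of your own. Each camera call takes 0.05 s, during which the arm holds its last target.

## Working session

There is one attempt and no reset: what is moved stays moved. The work goes in short steps, Python scripts to look and compute and a tool call to move; the robot and the scene stay as the last step left them, time stands still between calls to the robot, and variables do not carry over. Pictures are saved under pics/ and viewed, and the job is handed in when it is done.

Besides the shell and the picture viewer there is one more tool, called after "Call:" by a JSON object that holds its "fn" and its "kwargs". step_arm: Moves the arm, as the interface text tells. Its arguments: {"type":"object","properties":{"travel":{"type":"array","items":{"type":"array","items":{"type":"number"}}},"twist":{"type":"array","items":{"type":"number"}},"jaw":{"type":"array","items":{"type":"number"}},"grip_force":{"type":"number"}},"required":["travel","twist","jaw"]}

```bash
mkdir -p pics; ls; python3 - <<'E'
from rig import env
import cv2
for n in ("side","top"):
    im=env.read_camera(n); cv2.imwrite(f"pics/{n}0.png",im[:,:,::-1]); print(n,env.camera_model(n))
s=env.get_state(); print(s)
E
```

```text
pics
side {'fovy': 57.481381806410724, 'cx': 281.75931622092094, 'cy': 206.67461723189163, 'rvec': array([ 1.00725646, -2.36772065,  1.13301834]), 'tvec': array([0.39887878, 0.32767772, 0.49725198])}
top {'fovy': 55.712068220805165, 'cx': 288.3911181320526, 'cy': 212.27208111376032, 'rvec': array([ 2.205547  , -2.15589638,  0.06807696]), 'tvec': array([-0.00761495,  0.58028747,  1.06929856])}
{'t': 0.1, 'joints': array([-1.41248061e+00,  5.28387291e-01,  1.43377569e+00,  2.44748237e-05,
        1.18137953e+00, -1.78532087e-01]), 'joint_velocities': array([ 0.00119048, -0.00403502, -0.00348354, -0.00167972, -0.0012394 ,
        0.00136291]), 'joint_torque': array([ 4.95683598e-04, -4.40986204e+01, -1.77150822e+01,  6.33980683e-02,
        5.34007244e-02, -4.80819472e-05]), 'tool_pos': array([ 0.20648727, -0.58925107,  0.2406603 ]), 'tcp_rot': array([[ 9.43804327e-01,  3.30504631e-01, -2.85044934e-04],
       [ 3.30504549e-01, -9.43802428e-01,  1.92903633e-03],
       [ 3.68529341e-04, -1.91484148e-03, -9.99998099e-01]]), 'ft_force': array([-0.26630399,  0.1438454 , -0.17599428]), 'torque': array([ 0.05952722, -0.0514375 ,  0.01006673]), 'width': 0.08670969863941441}
```

View pics/side0.png

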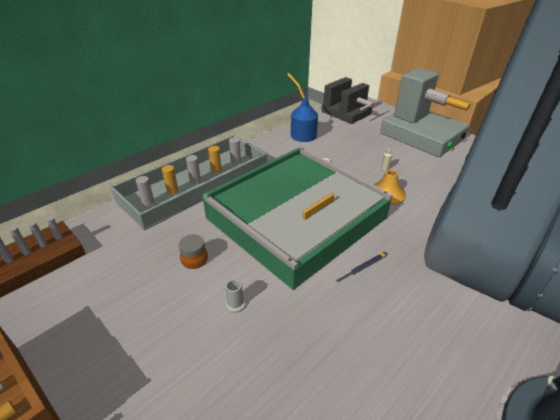

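View pics/top0.png

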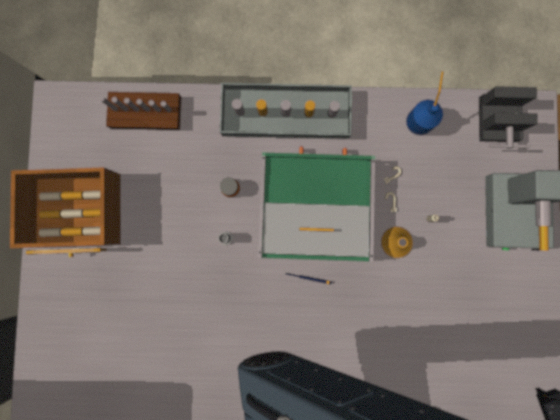

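The side view shows the cover over the front half of the box, with the ridge near (319,206). In the top view the box spans about columns 262-372 and rows 154-260, with the ridge near (320,230). The scribe is in front of the box, the flare, hooks and piston are to its right, and the jar and housing are to its left.

```bash
cat > h.py <<'E'
import numpy as np, cv2
from rig import env
def cam(n):
    m=env.camera_model(n); f=210/np.tan(np.radians(m['fovy'])/2)
    K=np.array([[f,0,m['cx']],[0,f,m['cy']],[0,0,1]]); R=cv2.Rodrigues(m['rvec'])[0]
    return K,R,m['tvec'],m['rvec']
def ray(n,uv,z):
    K,R,t,_=cam(n); d=R.T@np.linalg.inv(K)@np.array([uv[0],uv[1],1]); c=-R.T@t
    return c+d*(z-c[2])/d[2]
def proj(n,P):
    K,R,t,rv=cam(n); return cv2.projectPoints(np.float64(P).reshape(-1,3),rv,t,K,None)[0].reshape(-1,2)
def crop(im,x0,y0,x1,y1,k,name):
    cv2.imwrite(name,cv2.resize(im[y0:y1,x0:x1,::-1],None,fx=k,fy=k,interpolation=cv2.INTER_NEAREST))
E
python3 - <<'E'
from h import *
im=cv2.imread('pics/top0.png')[:,:,::-1]; hs=cv2.cvtColor(np.ascontiguousarray(im),cv2.COLOR_RGB2HSV)
print(hs[180,320],hs[230,318],hs[245,320],hs[258,320])
m=cv2.inRange(hs,(60,80,30),(95,255,255)); m[:,:255]=0;m[:,385:]=0;m[:145]=0;m[270:]=0
ys,xs=np.nonzero(m); print(cv2.minAreaRect(np.c_[xs,ys].astype(np.float32)), cv2.boxPoints(cv2.minAreaRect(np.c_[xs,ys].astype(np.float32))))
r=cv2.inRange(hs,(8,110,80),(30,255,255)); r[:, :285]=0; r[:,360:]=0; r[:200]=0; r[265:]=0
ys,xs=np.nonzero(r); R=cv2.minAreaRect(np.c_[xs,ys].astype(np.float32)); print(R,len(xs))
bp=cv2.boxPoints(R); print([ray('top',p,.082).round(4) for p in bp], ray('top',R[0],.08))
im2=cv2.imread('pics/side0.png')[:,:,::-1]; h2=cv2.cvtColor(np.ascontiguousarray(im2),cv2.COLOR_RGB2HSV)
r=cv2.inRange(h2,(8,110,80),(30,255,255)); r[:, :290]=0; r[:,350:]=0; r[:185]=0; r[230:]=0
ys,xs=np.nonzero(r); print('side',xs.mean(),ys.mean(), ray('side',(xs.mean(),ys.mean()),.073))
crop(im,250,140,450,290,4,'pics/c0.png')
crop(im2,190,140,410,290,3.6,'pics/c1.png')
E
```

```text
[ 72 115 106] [ 17 140 167] [ 16  18 157] [ 70  88 110]
((316.0063781738281, 206.28805541992188), (105.13356018066406, 104.34603881835938), 1.7357046604156494) [[261.88345 256.84494]
 [265.04398 152.54677]
 [370.1293  155.73117]
 [366.96878 260.02936]]
((316.5, 229.0), (2.0, 33.0), 90.0) 84
[array([ 0.5359, -0.0259,  0.082 ]), array([ 0.5379, -0.1109,  0.082 ]), array([ 0.5327, -0.111 ,  0.082 ]), array([ 0.5308, -0.026 ,  0.082 ])] [ 0.53438936 -0.06859708  0.08      ]
side 317.7306397306397 205.65656565656565 [ 0.53570775 -0.06567249  0.073     ]
```

View pics/c0.png

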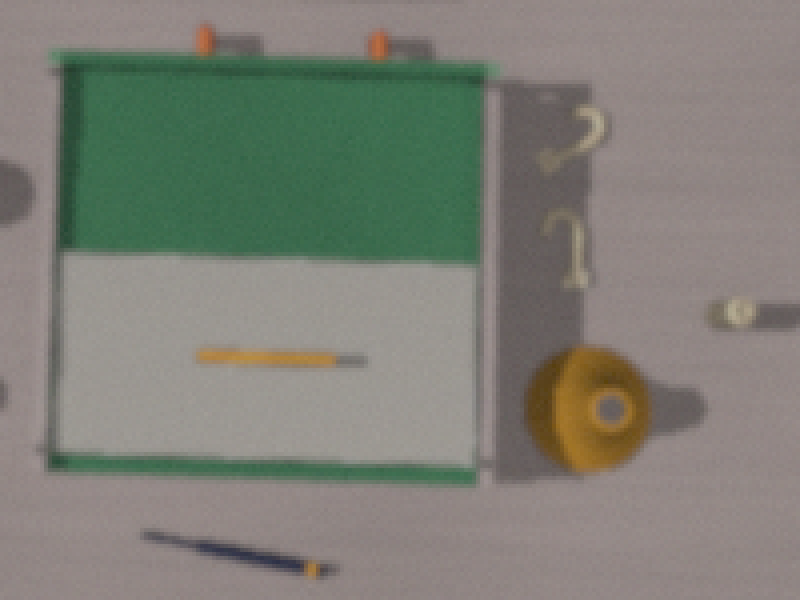

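View pics/c1.png

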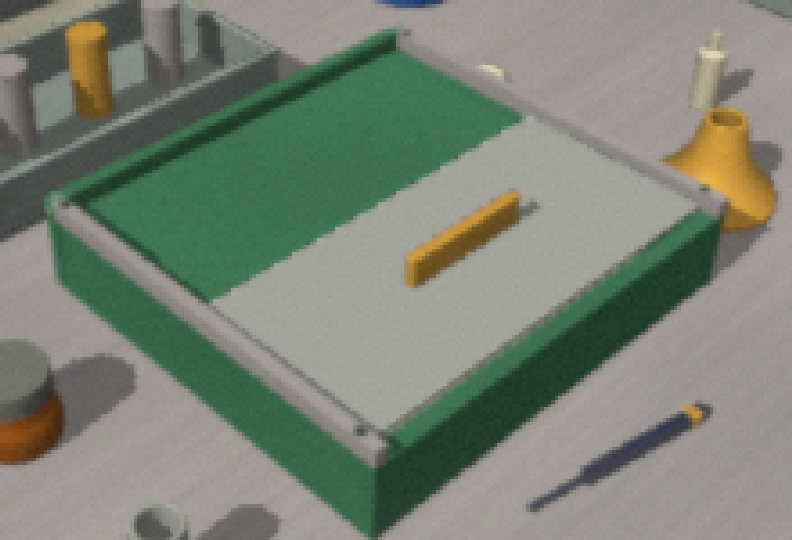

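```bash
python3 - <<'E'
from h import *
def p(c,z): return ray('top',(250+(c[0]-1.5)/4,140+(c[1]-1.5)/4),z)
def s(c,z): return ray('side',(190+(c[0]-1.3)/3.6,140+(c[1]-1.3)/3.6),z)
def yaw(a,b): d=a-b; return np.degrees(np.arctan2(-d[0],d[1])),np.linalg.norm(d)
P={k:p(c,z) for k,c,z in [('bsL',(50,50),.067),('bsR',(499,65),.067),('flL',(48,470),.055),('flR',(477,485),.055),('cbL',(61,250),.06),('cbR',(477,263),.06),('cfL',(60,453),.06),('cfR',(475,467),.06)]}
S={k:s(c,z) for k,c,z in [('bsL',(48,198),.067),('bsR',(400,28),.067),('frR',(720,215),.055),('cbL',(212,300),.06),('cbR',(524,117),.06),('cfL',(385,437),.06),('cfR',(693,208),.06),('ridgeL',(414,252),.082),('ridgeR',(516,191),.082),]}
for D in(P,S):
  for k,v in D.items(): print(k,v.round(4))
  print([yaw(D[a+'L'],D[a+'R']) for a in('bs','cb','cf')])
E
```

```text
bsL [0.7356 0.0786 0.067 ]
bsR [ 0.7318 -0.2191  0.067 ]
flL [0.4577 0.0731 0.055 ]
flR [ 0.4545 -0.2092  0.055 ]
cbL [0.6031 0.0681 0.06  ]
cbR [ 0.6006 -0.207   0.06  ]
cfL [0.4692 0.0651 0.06  ]
cfR [ 0.4665 -0.2069  0.06  ]
[(np.float64(-0.7204736919226273), np.float64(0.2976938106638669)), (np.float64(-0.5203933344017179), np.float64(0.2751721781110395)), (np.float64(-0.5868888547130109), np.float64(0.2720325850318114))]
bsL [0.7349 0.0785 0.067 ]
bsR [ 0.7282 -0.2174  0.067 ]
frR [ 0.4566 -0.2128  0.055 ]
cbL [0.6041 0.0623 0.06  ]
cbR [ 0.6015 -0.2025  0.06  ]
cfL [0.467  0.0666 0.06  ]
cfR [ 0.4687 -0.2007  0.06  ]
ridgeL [ 0.5382 -0.0286  0.082 ]
ridgeR [ 0.5355 -0.1125  0.082 ]
[(np.float64(-1.2983877721878048), np.float64(0.29593905810105237)), (np.float64(-0.5748723738315493), np.float64(0.26487611725845167)), (np.float64(0.3521010039604231), np.float64(0.2673365277705428))]
```

The box yaw is about -0.6°, its centre is near (0.595, -0.069), and the ridge is near (0.535, -0.069). I'll move above the cover, in front of the ridge, with the jaws partly closed.

Call:
{"fn": "step_arm", "kwargs": {"travel": [[0.04, -0.035, 0], [0.085, -0.075, 0], [0.13, -0.115, 0], [0.18, -0.157, 0], [0.225, -0.197, 0], [0.27, -0.236, 0], [0.315, -0.276, 0.01], [0.36, -0.315, 0.02], [0.405, -0.355, 0.03], [0.449, -0.394, 0.04]], "twist": [0.05, 0.1, 0.15, 0.2, 0.25, 0.3, 0.347, 0.347, 0.347, 0.347], "jaw": [0.15, 0.15, 0.15, 0.15, 0.15, 0.15, 0.15, 0.15, 0.15, 0.15], "grip_force": 20}}

```text
t: 1.35
tool_pos: [0.5008, -0.0678, 0.2011]
tcp_rot: [[1.0, -0.01, -0.0], [-0.01, -1.0, -0.0], [-0.0, 0.0, -1.0]]
ft_force: [0.7, -0.9, 0.5]
width: 0.0499
```

```bash
python3 - <<'E'
from h import *
s=env.get_state(); print(s['t'],s['tool_pos'],s['tcp_rot'],s['ft_force'],s['width'],s['joint_velocities'].round(3))
E
```

```text
1.35 [ 0.50079105 -0.067762    0.20109129] [[ 9.99948652e-01 -1.01332307e-02 -1.00275545e-04]
 [-1.01332364e-02 -9.99948656e-01 -5.66134456e-05]
 [-9.96967193e-05  5.76266545e-05 -9.99999993e-01]] [ 0.70887342 -0.8689938   0.5390275 ] 0.04989880020276524 [ 0.966  0.306 -0.279 -0.003 -0.047  0.959]
```

Call:
{"fn": "step_arm", "kwargs": {"travel": [[0, 0, 0], [0, 0, 0.02], [0, 0, 0.04], [0, 0, 0.06], [0, 0, 0.08], [0, 0, 0.095], [0, 0, 0.105], [0, 0, 0.113], [0, 0, 0.113], [0, 0, 0.113]], "twist": [0, 0, 0, 0, 0, 0, 0, 0, 0, 0], "jaw": [0.15, 0.15, 0.15, 0.15, 0.15, 0.15, 0.15, 0.15, 0.15, 0.15]}}

```text
t: 2.6
tool_pos: [0.5004, -0.0697, 0.0889]
tcp_rot: [[1.0, -0.01, 0.001], [-0.01, -1.0, -0.0], [0.001, 0.0, -1.0]]
ft_force: [0.1, 0.6, 0.3]
width: 0.0504
```

```bash
python3 - <<'E'
from h import *
s=env.get_state(); print(s['t'],s['tool_pos'],s['ft_force'],s['torque'])
im=env.read_camera('side'); crop(im,190,80,410,250,3.6,'pics/c2.png')
E
```

```text
2.6 [ 0.50044704 -0.06967904  0.08888504] [0.08468531 0.56483768 0.3497921 ] [-0.00468544 -0.0368135   0.01908931]
```

View pics/c2.png

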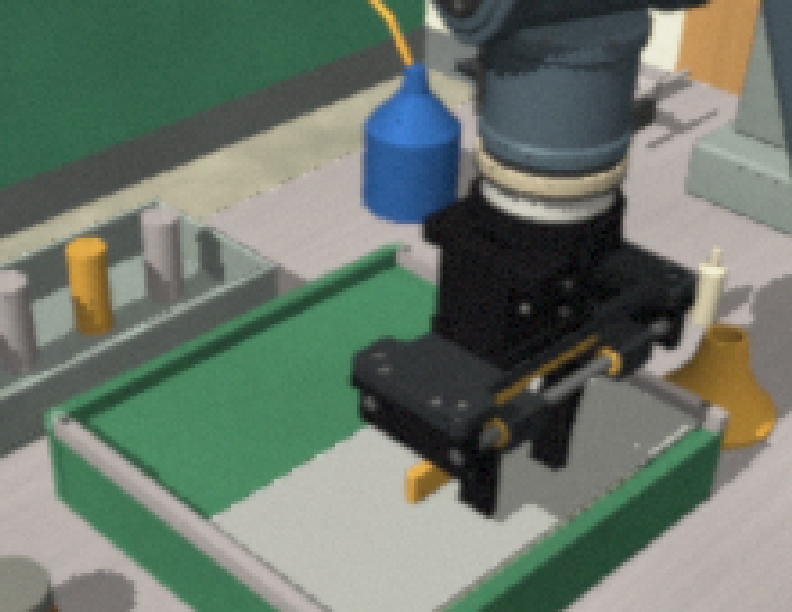

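The fingers stand just above the plate, in front of the ridge and centred on it. Next I'll push gently towards the back stop.

Call:
{"fn": "step_arm", "kwargs": {"travel": [[0.008, 0, 0.003], [0.016, 0, 0.003], [0.024, 0, 0.003], [0.034, 0, 0.003], [0.046, 0, 0.003], [0.058, 0, 0.003], [0.07, 0, 0.003], [0.082, 0, 0.003], [0.094, 0, 0.003], [0.104, 0, 0.003]], "twist": [0, 0, 0, 0, 0, 0, 0, 0, 0, 0], "jaw": [0.15, 0.15, 0.15, 0.15, 0.15, 0.15, 0.15, 0.15, 0.15, 0.15]}}

```text
t: 3.9
tool_pos: [0.605, -0.0707, 0.0855]
tcp_rot: [[1.0, -0.01, 0.0], [-0.01, -1.0, -0.0], [0.0, 0.0, -1.0]]
ft_force: [-1.7, -0.4, 0.3]
width: 0.0499
```

Call:
{"fn": "step_arm", "kwargs": {"travel": [[0.006, 0, 0], [0.012, 0, 0], [0.018, 0, 0], [0.023, 0, 0], [0.027, 0, 0], [0.031, 0, 0], [0.035, 0, 0], [0.037, 0, 0], [0.037, 0, 0], [0.037, 0, 0]], "twist": [0, 0, 0, 0, 0, 0, 0, 0, 0, 0], "jaw": [0.15, 0.15, 0.15, 0.15, 0.15, 0.15, 0.15, 0.15, 0.15, 0.15]}}

```text
t: 5.15
tool_pos: [0.6416, -0.0711, 0.0856]
tcp_rot: [[1.0, -0.01, 0.001], [-0.01, -1.0, -0.0], [0.001, 0.0, -1.0]]
ft_force: [0.5, 0.1, 0.3]
width: 0.0499
```

```bash
python3 - <<'E'
from h import *
s=env.get_state(); print(s['t'],s['tool_pos'],s['ft_force'],s['torque'])
im=env.read_camera('side'); crop(im,190,80,410,250,3.6,'pics/c3.png')
im=env.read_camera('top'); crop(im,250,140,450,290,4,'pics/c4.png')
E
```

```text
5.15 [ 0.64159775 -0.07110688  0.08557619] [0.53608465 0.06584071 0.28264967] [0.0542908  0.11634869 0.0105137 ]
```

View pics/c3.png

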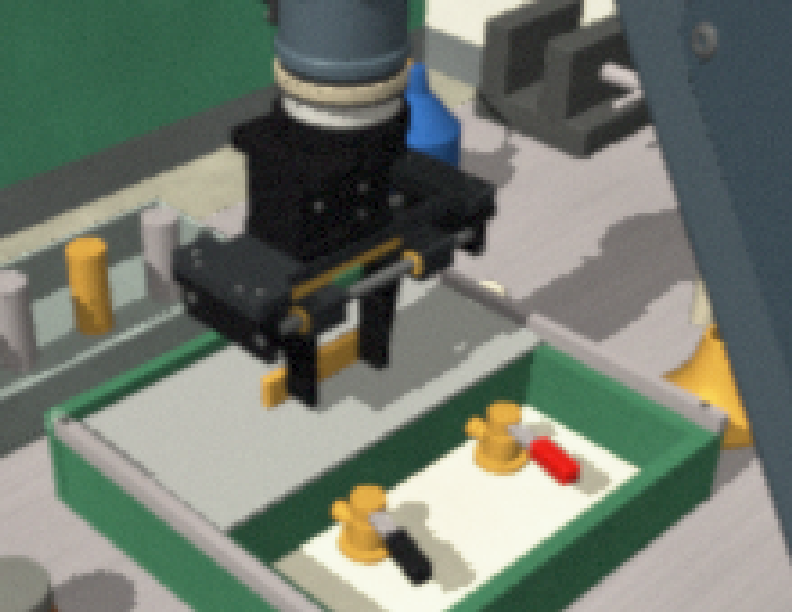

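View pics/c4.png

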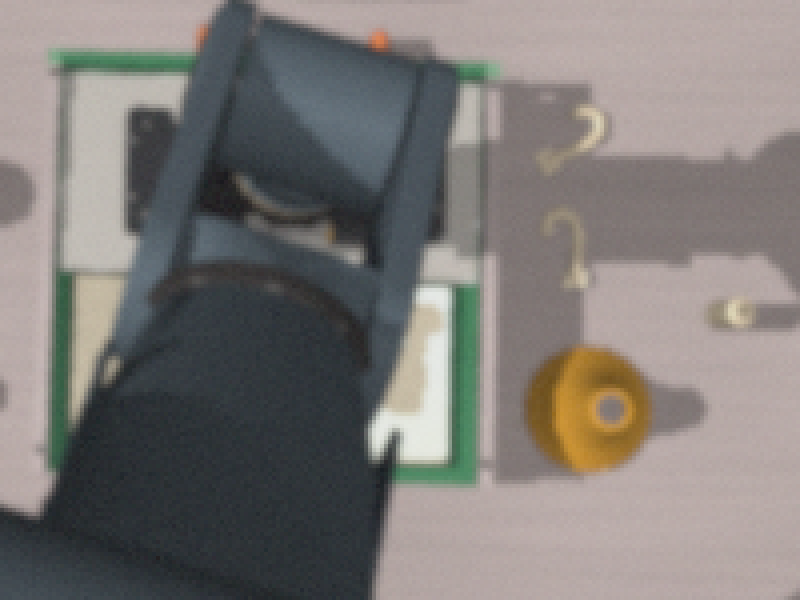

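The cover is nearly back. Red is the right-hand handle and black the left. I'll press on slowly until the stop shows up in the force.

Call:
{"fn": "step_arm", "kwargs": {"travel": [[0.001, 0, 0], [0.002, 0, 0], [0.003, 0, 0], [0.004, 0, 0], [0.005, 0, 0], [0.006, 0, 0], [0.006, 0, 0], [0.006, 0, 0], [0.006, 0, 0], [0.006, 0, 0]], "twist": [0, 0, 0, 0, 0, 0, 0, 0, 0, 0], "jaw": [0.15, 0.15, 0.15, 0.15, 0.15, 0.15, 0.15, 0.15, 0.15, 0.15]}}

```text
t: 6.5
tool_pos: [0.6449, -0.071, 0.0854]
tcp_rot: [[1.0, -0.01, -0.005], [-0.01, -1.0, 0.0], [-0.005, -0.0, -1.0]]
ft_force: [-7.8, -0.2, 4.9]
width: 0.0501
```

Call:
{"fn": "step_arm", "kwargs": {"travel": [[0.001, 0, 0], [0.002, 0, 0], [0.003, 0, 0], [0.003, 0, 0], [0.003, 0, 0], [0.003, 0, 0], [0.0, 0, 0], [-0.005, 0, 0], [-0.012, 0, 0], [-0.02, 0, 0]], "twist": [0, 0, 0, 0, 0, 0, 0, 0, 0, 0], "jaw": [0.15, 0.15, 0.15, 0.15, 0.15, 0.15, 0.15, 0.15, 0.15, 0.15]}}

```text
t: 7.75
tool_pos: [0.6274, -0.071, 0.0856]
tcp_rot: [[1.0, -0.01, 0.001], [-0.01, -1.0, -0.0], [0.001, 0.0, -1.0]]
ft_force: [-0.1, 0.7, -0.5]
width: 0.0499
```

Call:
{"fn": "step_arm", "kwargs": {"travel": [[0, 0, -0.02], [0, 0, -0.05], [0, 0, -0.08], [0, 0, -0.1], [0, 0.03, -0.12], [0, 0.07, -0.12], [0, 0.12, -0.12], [-0.04, 0.16, -0.12], [-0.04, 0.2, -0.12], [-0.04, 0.2, -0.12]], "twist": [0, 0, 0, 0, 0, 0, 0, 0, 0, 0], "jaw": [0.15, 0.15, 0.15, 0.15, -0.5, -1, -1, -1, -1, -1]}}

```text
t: 9.0
tool_pos: [0.5847, -0.2739, 0.2056]
tcp_rot: [[1.0, -0.015, 0.002], [-0.015, -1.0, -0.002], [0.002, 0.002, -1.0]]
ft_force: [0.7, 0.7, 0.8]
width: 0.0022
```

```bash
python3 - <<'E'
from h import *
s=env.get_state(); print(s['t'],s['tool_pos'],s['ft_force'],s['torque'],s['width'])
im=env.read_camera('side'); cv2.imwrite('pics/s5.png',im[:,:,::-1]);crop(im,190,100,410,260,3.6,'pics/c5.png')
im=env.read_camera('top');  cv2.imwrite('pics/t5.png',im[:,:,::-1]);crop(im,250,140,450,290,4,'pics/c6.png')
E
```

```text
9.0 [ 0.58471679 -0.27393422  0.20564166] [0.67675873 0.7261278  0.81864537] [ 0.03947314 -0.00110381  0.04685481] 0.002176428841503213
```

View pics/c5.png

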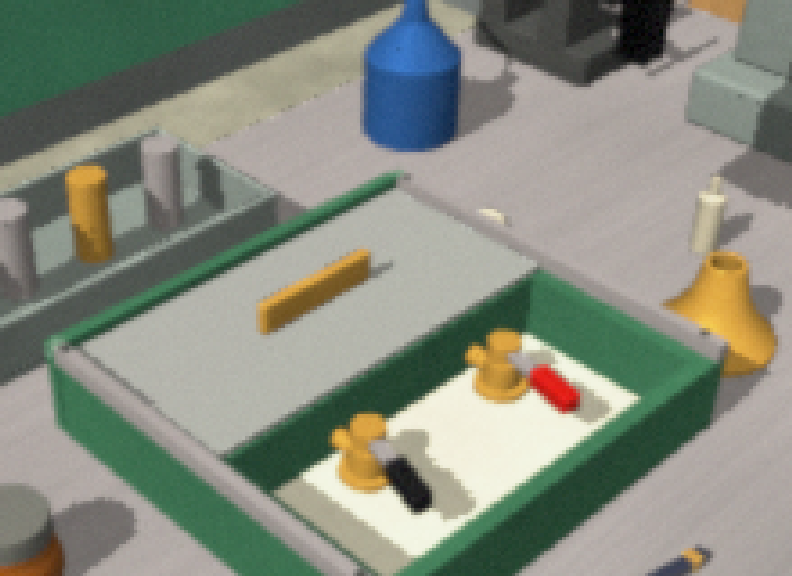

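View pics/c6.png

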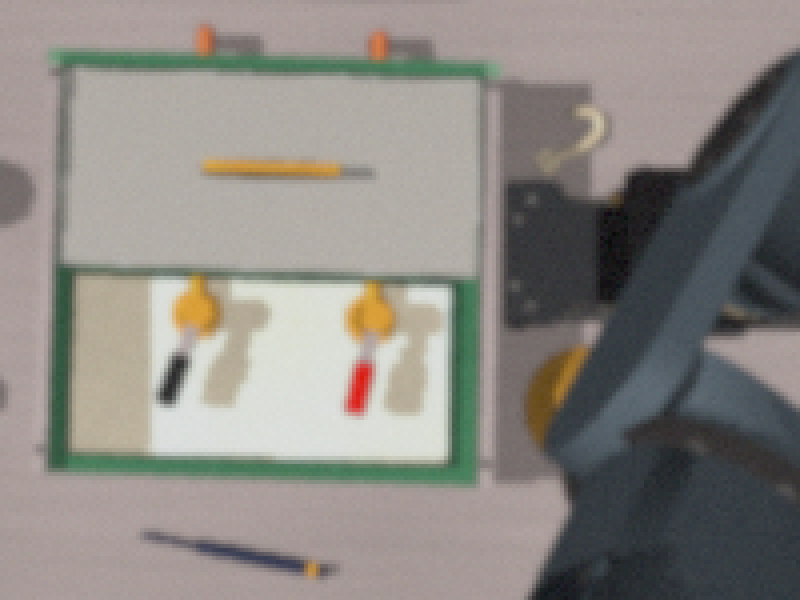

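The cover lies parallel to the stop. The red sleeve is near crop (360,388) and its pivot near (372,315), and the black handle is untouched. I'll measure these now.

```bash
python3 - <<'E'
from h import *
s=env.get_state(); print(s['joints'].round(3), s['tool_pos'], s['tcp_rot'][:2,:2])
def M(n,lo,hi,lo2=None,win=None):
    im=cv2.imread(f'pics/{n[0]}5.png'); h=cv2.cvtColor(im,cv2.COLOR_BGR2HSV)
    m=cv2.inRange(h,lo,hi)
    if lo2: m|=cv2.inRange(h,*lo2)
    w=np.zeros_like(m); w[win[1]:win[3],win[0]:win[2]]=1
    return m*w
for n,win in (('top',(320,210,365,255)),('side',(325,190,360,225))):
    m=M(n,(0,140,90),(6,255,255),((172,140,90),(180,255,255)),win); ys,xs=np.nonzero(m)
    q=cv2.minAreaRect(np.c_[xs,ys].astype(np.float32)); print(n,len(xs),xs.mean(),ys.mean(),q)
    for z in (.040,.047): print(ray(n,(xs.mean(),ys.mean()),z).round(4))
    vx=cv2.fitLine(np.c_[xs,ys].astype(np.float32),cv2.DIST_L2,0,.01,.01).ravel()
    a=ray(n,vx[2:]+8*vx[:2],.045); b=ray(n,vx[2:]-8*vx[:2],.045); d=a-b; print('dir deg',np.degrees(np.arctan2(d[1],d[0])))
def p(c,z): return ray('top',(250+(c[0]-1.5)/4,140+(c[1]-1.5)/4),z)
def sd(c,z): return ray('side',(190+(c[0]-1.3)/3.6,100+(c[1]-1.3)/3.6),z)
print('pivot top',p((373,315),.055),'side',sd((504,338),.06))
print('black',p((173,380),.045), sd((407,483),.045),'blackpiv',p((196,312),.055),sd((367,422),.06))
print('cover front', p((62,267),.06),p((477,277),.06),'stop',p((63,66),.067),p((480,77),.067),'well front',p((70,455),.055),p((450,462),.055))
print('ridge',p((272,170),.082), sd((315,285),.082))
E
```

```text
[-6.070e-01  5.930e-01  1.417e+00  1.000e-03  1.132e+00  9.750e-01] [ 0.58483032 -0.27049009  0.20537633] [[ 0.99993646 -0.0112726 ]
 [-0.01127263 -0.9999362 ]]
top 43 339.4418604651163 236.5581395348837 ((339.5000305175781, 236.50003051757812), (3.6380343437194824, 11.399173736572266), 14.03624439239502)
[ 0.5168 -0.1329  0.04  ]
[ 0.5167 -0.132   0.047 ]
dir deg -13.267162266350974
side 106 343.4433962264151 207.37735849056602 ((343.5, 207.5), (15.55634880065918, 7.0710673332214355), 45.0)
[ 0.5189 -0.134   0.04  ]
[ 0.514  -0.1267  0.047 ]
dir deg 168.94986191364848
pivot top [ 0.56489715 -0.13949363  0.055     ] side [ 0.55608928 -0.12893548  0.06      ]
black [ 0.51901155 -0.00799023  0.045     ] [ 0.51883252 -0.00484823  0.045     ] blackpiv [ 0.56423913 -0.02221126  0.055     ] [ 0.55828065 -0.01286373  0.06      ]
cover front [0.59177387 0.06717073 0.06      ] [ 0.5912791  -0.20709985  0.06      ] stop [0.72500395 0.06966991 0.067     ] [ 0.72352202 -0.20658396  0.067     ] well front [0.46792193 0.05884911 0.055     ] [ 0.46917    -0.19138474  0.055     ]
ridge [ 0.65623819 -0.06920183  0.082     ] [ 0.65292749 -0.06255507  0.082     ]
```

Red grip is at about (0.517, -0.1325), pivot about (0.564, -0.143), θ about 0.23. I'll go down into the well to the right of the red handle with the fingers closed.

Call:
{"fn": "step_arm", "kwargs": {"travel": [[-0.02, -0.03, 0.01], [-0.045, -0.06, 0.03], [-0.071, -0.085, 0.05], [-0.071, -0.098, 0.07], [-0.071, -0.098, 0.085], [-0.071, -0.098, 0.1], [-0.071, -0.098, 0.115], [-0.071, -0.098, 0.12], [-0.071, -0.098, 0.12], [-0.071, -0.098, 0.12]], "twist": [0, 0, 0, 0, 0, 0, 0, 0, 0, 0], "jaw": [-1, -1, -1, -1, -1, -1, -1, -1, -1, -1]}}

```text
t: 10.35
tool_pos: [0.5154, -0.1721, 0.0859]
tcp_rot: [[1.0, -0.01, 0.001], [-0.01, -1.0, -0.0], [0.001, 0.0, -1.0]]
ft_force: [0.5, 0.3, -0.7]
width: 0.0005
```

```bash
python3 - <<'E'
from h import *
s=env.get_state(); print(s['t'],s['tool_pos'],s['ft_force'],s['tcp_rot'][:2,:2])
im=env.read_camera('side'); crop(im,190,100,410,260,3.6,'pics/c7.png')
im=env.read_camera('top'); crop(im,250,140,450,290,4,'pics/c8.png')
E
```

```text
10.35 [ 0.51540214 -0.17213853  0.08587686] [ 0.52688996  0.26775473 -0.6918472 ] [[ 0.99994479 -0.01048071]
 [-0.01048037 -0.99994498]]
```

View pics/c7.png

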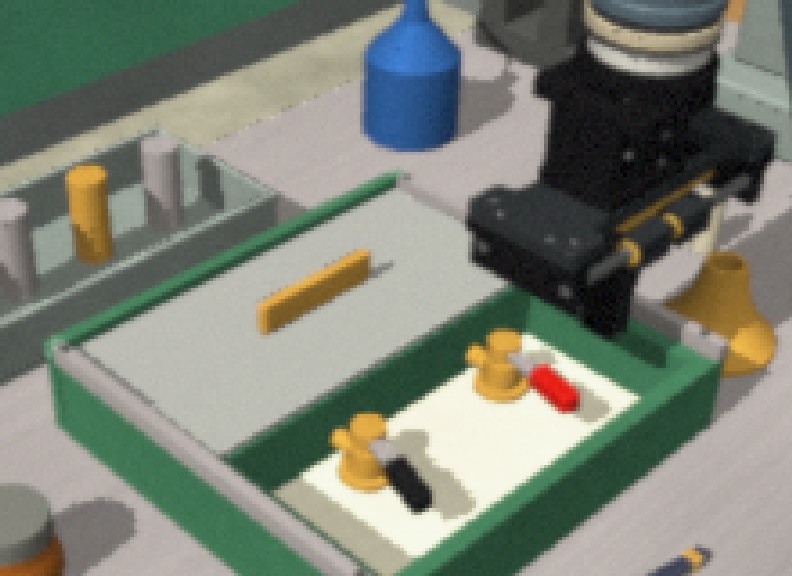

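```bash
python3 - <<'E'
from h import *
s=env.get_state(); R=s['tcp_rot']; p0=s['tool_pos'][:2]; print(p0)
y=-0.0105; Rb=np.array([[np.cos(y),-np.sin(y)],[np.sin(y),np.cos(y)]])
P=np.array([.5642,-.1435])
for th in np.arange(.1,1.75,.1):
    c,sn=np.cos(th),np.sin(th)
    C=P+Rb@(.050*np.array([-c,sn])-.022*np.array([sn,c]))
    print(th.round(2),C.round(4),(R[:2,:2].T@(C-p0)).round(4))
E
```

```text
[ 0.51543336 -0.17204788]
0.1 [ 0.5121 -0.1599] [-0.0035 -0.0122]
0.2 [ 0.5107 -0.1546] [-0.0049 -0.0174]
0.3 [ 0.5099 -0.1492] [-0.0058 -0.0228]
0.4 [ 0.5096 -0.1437] [-0.0062 -0.0283]
0.5 [ 0.5098 -0.1383] [-0.006  -0.0337]
0.6 [ 0.5106 -0.1329] [-0.0052 -0.0391]
0.7 [ 0.5119 -0.1276] [-0.0039 -0.0444]
0.8 [ 0.5138 -0.1224] [-0.0021 -0.0496]
0.9 [ 0.5162 -0.1175] [ 0.0002 -0.0545]
1.0 [ 0.519  -0.1128] [ 0.0029 -0.0592]
1.1 [ 0.5223 -0.1085] [ 0.0062 -0.0636]
1.2 [ 0.526  -0.1045] [ 0.0099 -0.0677]
1.3 [ 0.5301 -0.1008] [ 0.0139 -0.0713]
1.4 [ 0.5345 -0.0977] [ 0.0183 -0.0746]
1.5 [ 0.5392 -0.0949] [ 0.023  -0.0774]
1.6 [ 0.5442 -0.0927] [ 0.0279 -0.0797]
1.7 [ 0.5494 -0.0909] [ 0.0331 -0.0815]
```

Call:
{"fn": "step_arm", "kwargs": {"travel": [[0, 0, 0.01], [0, 0, 0.02], [0, 0, 0.03], [0, 0, 0.036], [0, 0, 0.039], [0, 0, 0.039], [0, 0, 0.039], [0, 0, 0.039], [0, 0, 0.039], [0, 0, 0.039]], "twist": [0, 0, 0, 0, 0, 0, 0.05, 0.1, 0.15, 0.15], "jaw": [-1, -1, -1, -1, -1, -1, -1, -1, -1, -1]}}

```text
t: 11.7
tool_pos: [0.5154, -0.1719, 0.0469]
tcp_rot: [[0.987, -0.159, 0.001], [-0.159, -0.987, -0.0], [0.001, 0.0, -1.0]]
ft_force: [0.1, -0.2, 0.0]
width: 0.0006
```

Call:
{"fn": "step_arm", "kwargs": {"travel": [[-0.004, -0.008, 0], [-0.007, -0.016, 0], [-0.009, -0.022, 0], [-0.01, -0.027, 0], [-0.011, -0.032, 0], [-0.011, -0.038, 0], [-0.0105, -0.043, 0], [-0.0095, -0.049, 0], [-0.0095, -0.049, 0], [-0.0095, -0.049, 0]], "twist": [0.03, 0.05, 0.15, 0.25, 0.35, 0.45, 0.55, 0.65, 0.65, 0.65], "jaw": [-1, -1, -1, -1, -1, -1, -1, -1, -1, -1]}}

```text
t: 12.95
tool_pos: [0.5136, -0.1218, 0.0466]
tcp_rot: [[0.691, -0.723, 0.0], [-0.723, -0.691, 0.0], [0.0, -0.0, -1.0]]
ft_force: [-0.4, 0.1, -0.7]
width: 0.0006
```

```bash
python3 - <<'E'
from h import *
s=env.get_state(); print(s['t'],s['tool_pos'],s['ft_force'],s['torque'],s['tcp_rot'][:2,:2],s['joints'].round(2))
im=env.read_camera('side'); crop(im,190,100,410,260,3.6,'pics/c9.png')
R=s['tcp_rot']; p0=s['tool_pos'][:2]
y=-0.0105; Rb=np.array([[np.cos(y),-np.sin(y)],[np.sin(y),np.cos(y)]])
P=np.array([.5642,-.1435])
for th in np.arange(.8,1.75,.1):
    c,sn=np.cos(th),np.sin(th)
    C=P+Rb@(.050*np.array([-c,sn])-.022*np.array([sn,c]))
    print(th.round(2),C.round(4),(R[:2,:2].T@(C-p0)).round(4))
E
```

```text
12.95 [ 0.51356729 -0.12177736  0.04660146] [-0.41690466  0.1498278  -0.65497247] [0.03413585 0.01191426 0.01731609] [[ 0.69055696 -0.723278  ]
 [-0.72327801 -0.69055696]] [-0.44  0.71  1.82  0.    0.61  1.93]
0.8 [ 0.5138 -0.1224] [0.0006 0.0003]
0.9 [ 0.5162 -0.1175] [-0.0013 -0.0048]
1.0 [ 0.519  -0.1128] [-0.0027 -0.0101]
1.1 [ 0.5223 -0.1085] [-0.0036 -0.0155]
1.2 [ 0.526  -0.1045] [-0.0039 -0.0209]
1.3 [ 0.5301 -0.1008] [-0.0037 -0.0264]
1.4 [ 0.5345 -0.0977] [-0.003  -0.0318]
1.5 [ 0.5392 -0.0949] [-0.0017 -0.0371]
1.6 [ 0.5442 -0.0927] [ 0.0001 -0.0423]
1.7 [ 0.5494 -0.0909] [ 0.0024 -0.0472]
```

View pics/c9.png

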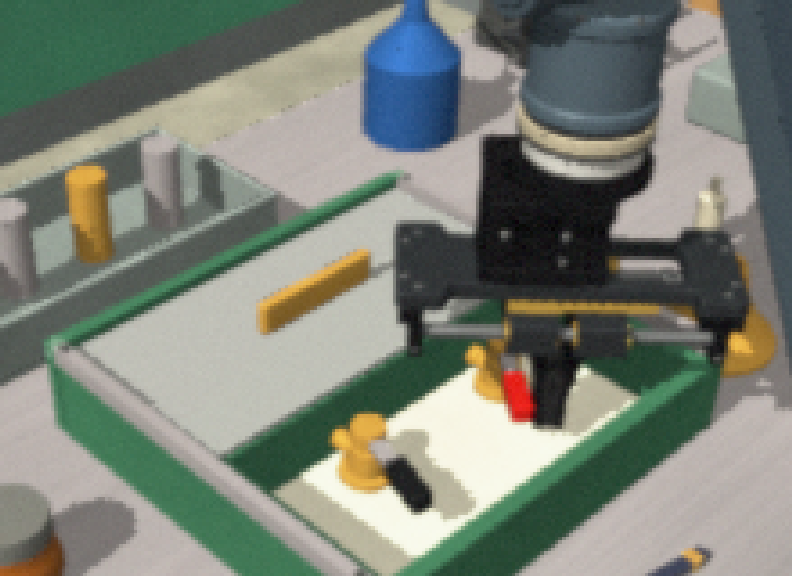

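The handle is turning as planned. The last joint would run out of range if I kept twisting to 90°, so I'll stop the twist early and finish the push with the finger's corner.

```bash
python3 - <<'E'
from h import *
s=env.get_state(); R=s['tcp_rot']; p0=s['tool_pos'][:2]
y=-0.0105; Rb=np.array([[np.cos(y),-np.sin(y)],[np.sin(y),np.cos(y)]])
P=np.array([.5642,-.1435])
for th,a in [(.9,.9),(1.,1.),(1.1,1.1),(1.2,1.1),(1.3,1.1),(1.4,1.1),(1.5,1.1),(1.57,1.1),(1.65,1.1)]:
    d=th-a; rho=.007+.015*np.cos(d)+.0095*np.sin(d)
    c,sn=np.cos(th),np.sin(th)
    C=P+Rb@(.050*np.array([-c,sn])-rho*np.array([sn,c]))
    print(th,C.round(4),(R[:2,:2].T@(C-p0)).round(4))
E
```

```text
0.9 [ 0.5162 -0.1175] [-0.0014 -0.0049]
1.0 [ 0.519  -0.1128] [-0.0028 -0.0102]
1.1 [ 0.5223 -0.1085] [-0.0037 -0.0155]
1.2 [ 0.5252 -0.1048] [-0.0043 -0.0202]
1.3 [ 0.5285 -0.1013] [-0.0046 -0.0251]
1.4 [ 0.5324 -0.098 ] [-0.0043 -0.0301]
1.5 [ 0.5367 -0.0951] [-0.0034 -0.0352]
1.57 [ 0.54   -0.0933] [-0.0024 -0.0389]
1.65 [ 0.544  -0.0915] [-0.0009 -0.043 ]
```

Call:
{"fn": "step_arm", "kwargs": {"travel": [[-0.001, -0.005, 0], [-0.003, -0.01, 0], [-0.004, -0.0155, 0], [-0.004, -0.02, 0], [-0.0045, -0.025, 0], [-0.0045, -0.03, 0], [-0.004, -0.033, 0], [-0.0035, -0.035, 0], [-0.003, -0.037, 0], [-0.003, -0.037, 0]], "twist": [0.1, 0.2, 0.3, 0.3, 0.3, 0.3, 0.3, 0.3, 0.3, 0.3], "jaw": [-1, -1, -1, -1, -1, -1, -1, -1, -1, -1]}}

```text
t: 14.25
tool_pos: [0.5384, -0.094, 0.0465]
tcp_rot: [[0.444, -0.896, 0.0], [-0.896, -0.444, 0.0], [-0.0, -0.0, -1.0]]
ft_force: [-1.9, -0.2, 0.1]
width: 0.0002
```

```bash
python3 - <<'E'
from h import *
s=env.get_state(); print(s['t'],s['tool_pos'],s['ft_force'],s['torque'],s['tcp_rot'][:2,:2],s['joints'].round(2))
im=env.read_camera('side'); crop(im,190,100,410,260,3.6,'pics/c10.png')
E
```

```text
14.25 [ 0.53836145 -0.09402185  0.04651678] [-1.87883169 -0.17491243  0.07136031] [-0.07087776  0.15549453 -0.01735459] [[ 0.44449726 -0.89578021]
 [-0.8957802  -0.44449723]] [-0.38  0.73  1.77  0.    0.65  2.3 ]
```

View pics/c10.png

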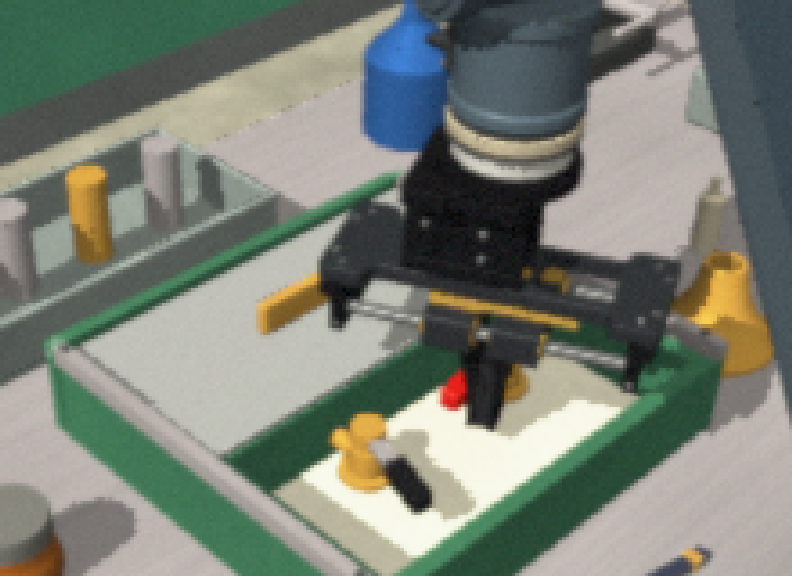

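Call:
{"fn": "step_arm", "kwargs": {"travel": [[0.0004, -0.001, 0], [0.0009, -0.002, 0], [0.0013, -0.003, 0], [0.0018, -0.004, 0], [0.0022, -0.005, 0], [0.0027, -0.006, 0], [0.0027, -0.006, 0], [0.0027, -0.006, 0], [0.0027, -0.006, 0], [0.0027, -0.006, 0]], "twist": [0, 0, 0, 0, 0, 0, 0, 0, 0, 0], "jaw": [-1, -1, -1, -1, -1, -1, -1, -1, -1, -1]}}

```text
t: 15.55
tool_pos: [0.5449, -0.094, 0.0465]
tcp_rot: [[0.444, -0.896, 0.0], [-0.896, -0.444, 0.0], [0.0, -0.0, -1.0]]
ft_force: [-2.4, 1.2, -0.1]
width: 0.0006
```

Call:
{"fn": "step_arm", "kwargs": {"travel": [[0.0004, -0.001, 0], [0.0009, -0.002, 0], [0.0013, -0.003, 0], [0.0018, -0.004, 0], [0.0018, -0.004, 0], [0.0022, -0.005, 0], [0.0022, -0.005, 0], [0.0022, -0.005, 0], [0.0022, -0.005, 0], [0.0022, -0.005, 0]], "twist": [0, 0, 0, 0, 0, 0, 0, 0, 0, 0], "jaw": [-1, -1, -1, -1, -1, -1, -1, -1, -1, -1]}}

```text
t: 16.8
tool_pos: [0.5469, -0.0935, 0.0463]
tcp_rot: [[0.445, -0.895, -0.007], [-0.895, -0.445, 0.001], [-0.004, 0.006, -1.0]]
ft_force: [-8.3, -1.1, 2.8]
width: 0.0002
```

```bash
python3 - <<'E'
from h import *
s=env.get_state(); print(s['t'],s['tool_pos'],s['ft_force'],s['torque'])
im=env.read_camera('side'); crop(im,190,100,410,260,3.6,'pics/c11.png')
E
```

```text
16.8 [ 0.54692466 -0.09349826  0.04632764] [-8.31835922 -1.09485104  2.75412779] [-0.04569407  1.49123982 -0.04852389]
```

View pics/c11.png

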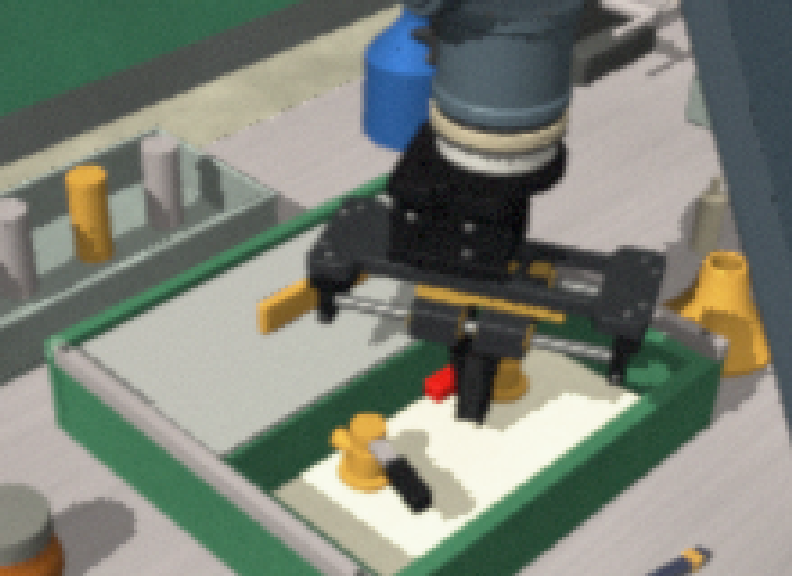

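The force is steady at 8 N and the motion has stopped. I'll back off, rise and check the angle.

Call:
{"fn": "step_arm", "kwargs": {"travel": [[-0.003, 0.006, 0], [-0.006, 0.012, 0], [-0.01, 0.02, 0], [-0.01, 0.02, -0.02], [-0.01, 0.02, -0.05], [-0.01, 0.02, -0.09], [-0.01, 0.02, -0.13], [-0.01, 0.02, -0.16], [-0.01, 0.02, -0.16], [-0.01, 0.02, -0.16]], "twist": [0, 0, 0, 0, 0, 0, 0, 0, 0, 0], "jaw": [-1, -1, -1, -1, -1, -1, -1, -1, -1, -1]}}

```text
t: 18.1
tool_pos: [0.5273, -0.0935, 0.2059]
tcp_rot: [[0.444, -0.896, -0.001], [-0.896, -0.444, 0.0], [-0.001, 0.001, -1.0]]
ft_force: [-0.4, 0.2, -0.3]
width: 0.0005
```

Call:
{"fn": "step_arm", "kwargs": {"travel": [[0.025, 0.02, 0], [0.06, 0.04, 0], [0.1, 0.06, 0], [0.14, 0.08, 0], [0.18, 0.1, 0], [0.2, 0.12, 0], [0.22, 0.14, 0], [0.22, 0.14, 0], [0.22, 0.14, 0], [0.22, 0.14, 0]], "twist": [-0.1, -0.2, -0.3, -0.4, -0.5, -0.6, -0.7, -0.8, -0.9, -0.9], "jaw": [-1, -1, -1, -1, -1, -1, -1, -1, -1, -1]}}

```text
t: 19.35
tool_pos: [0.4995, -0.3524, 0.2045]
tcp_rot: [[0.978, -0.21, -0.003], [-0.21, -0.978, 0.003], [-0.003, -0.002, -1.0]]
ft_force: [-0.5, -0.8, 0.2]
width: 0.0005
```

```bash
python3 - <<'E'
from h import *
s=env.get_state(); print(s['t'],s['tool_pos'],s['ft_force'])
for n in('side','top'):
    im=env.read_camera(n); cv2.imwrite(f'pics/{n}9.png',im[:,:,::-1])
    h=cv2.cvtColor(im,cv2.COLOR_RGB2HSV); m=cv2.inRange(h,(0,140,90),(6,255,255))|cv2.inRange(h,(172,140,90),(180,255,255))
    w=(300,190,370,240) if n=='side' else (300,200,365,255)
    q=np.zeros_like(m); q[w[1]:w[3],w[0]:w[2]]=1; ys,xs=np.nonzero(m*q)
    v=cv2.fitLine(np.c_[xs,ys].astype(np.float32),cv2.DIST_L2,0,.01,.01).ravel()
    d=ray(n,v[2:]+8*v[:2],.044)-ray(n,v[2:]-8*v[:2],.044)
    print(n,len(xs),ray(n,(xs.mean(),ys.mean()),.042),np.degrees(np.arctan2(d[1],d[0])))
    if n=='side': crop(im,190,100,410,260,3.6,'pics/c12.png')
    else: crop(im,220,140,450,290,3.4,'pics/c13.png')
E
```

```text
19.35 [ 0.49948899 -0.35240008  0.20451567] [-0.5393717  -0.84998307  0.18974572]
side 103 [ 0.56694555 -0.09301386  0.042     ] -91.11362600700076
top 41 [ 0.56477586 -0.09499981  0.042     ] -92.6568190426091
```

View pics/c12.png

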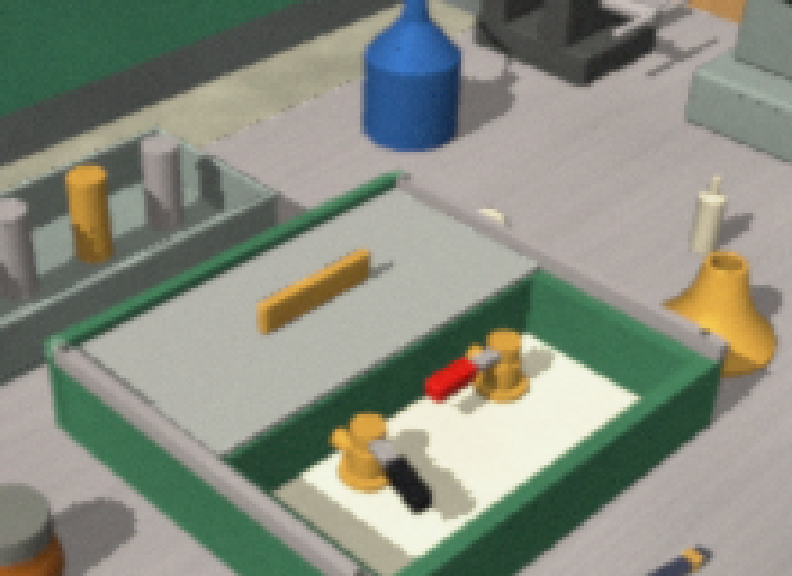

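View pics/c13.png

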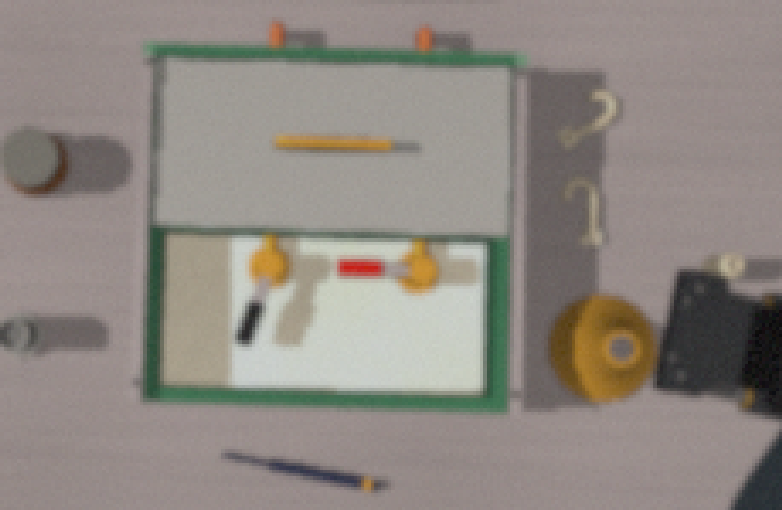

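Red now points straight left at its stop, black hasn't moved, the cover is still back, and the loose parts look where they were. I'm handing it in.

```bash
python3 - <<'E'
from rig import env
print(env.hand_in())
E
```

```text
the job is handed in; nothing more can be done
None
```

The oil is shut off: I slid the cover back to the back stop by its ridge, then pushed the red handle clockwise to its shut stop. I handed in at about 19.5 s of the 51 s allowed, with the hand raised and clear to the right of the box.

- **Cover:** it stopped against about 8 N, where roughly 3 N slides it. In the pictures its back edge lay within about 1 mm of the stop face, and it was still there in the last look.
- **Red handle:** it also stopped against about 8 N. The two cameras put it at 91° and 93°, where the shut stop should read about 91° with the box's slight turn, so they agree within measuring error.
- **Change of plan:** I stopped turning the wrist partway round because the last joint would have run out of range. The final part of the push was done with the corner of the closed fingers.
- **Everything else:** by eye, in the last pictures, the black handle and the loose parts looked unmoved. I did not measure them.

No check failed. I noted force readings only between moves, not continuously, and the highest was about 9 N.

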